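# Square serving boards into a corner stand

### The job

Stack the three wooden serving boards in the steel corner stand, largest at the bottom and smallest on top, squared one at a time: first push the large board, which lies askew in the stand, snug against both fences (the end fence is adjustable and may be set a little differently each time), then lay the medium board on it and square it against both fences, then do the same with the small one. Every board must end flat and touching both fences along their length, with its long side along the long fence. Push gently, feeling for the fences: do not shove the stand along the worktop, and leave the salt shaker, matchbox and lemon alone.

Things in the scene. Friction and masses are not known exactly. Their poses are not given: they have to be found in the camera images.
- stand_corner (a point): a point on the steel corner stand, on the inner face of its long fence at the top of its base plate, 10 mm above the worktop. The long fence's inner face is the plane x = 0 and runs from here 160 mm along -y. The end fence stands square to it, its inner face somewhere between y = 0 and y = -12 mm (it is adjustable, and its setting is not told: feel for it). z is up.
- stand: the corner stand; origin on the worktop straight below stand_corner, same axes. Fences 6 mm thick, 44 mm high above the base plate, which reaches 100 mm along -x and 160 mm along -y, open there. The end fence, 100 mm long along -x, is clamped by two thumb screws behind it. 4 kg, loose on the worktop: push boards against it gently (well under 20 N), or it slides.
- board_large_center (a point): centre (half-way up) of the large dark wooden serving board, 90 x 140 x 12 mm, lying flat; x along its 90 mm width, y along its 140 mm length, z up. When squared (either end to the end fence) this point is 45 mm from the long fence's face, 70 mm from the end fence's face and 6 mm above the base plate.
- board_large: the large board; origin at the centre of its underside; a 12 mm hanging hole goes through it on its centre line, 16 mm from its -y end. It starts in the stand on the base plate, askew and off both fences, and is only pushed (90 mm is too wide to grip). 0.14 kg.
- board_medium_center (a point): centre (half-way up) of the medium dark wooden serving board, 66 x 124 x 12 mm, lying flat; x along its 66 mm width, y along its 124 mm length, z up. When squared (either end to the end fence) this point is 33 mm from the long fence's face, 62 mm from the end fence's face and 18 mm above the base plate.
- board_medium: the medium board; origin at the centre of its underside; a 12 mm hanging hole goes through it on its centre line, 16 mm from its -y end. It starts on the worktop to the right of the stand, in either of two places. About 0.10 kg.
- board_small_center (a point): centre (half-way up) of the small dark wooden serving board, 52 x 104 x 12 mm, lying flat; x along its 52 mm width, y along its 104 mm length, z up. When squared (either end to the end fence) this point is 26 mm from the long fence's face, 52 mm from the end fence's face and 30 mm above the base plate.
- board_small: the small board; origin at the centre of its underside; a 12 mm hanging hole goes through it on its centre line, 16 mm from its -y end. It starts on the worktop to the right of the stand, in the other place. About 0.07 kg.
- salt_shaker: bystander: glass salt shaker with a grey cap, 44 mm across, 90 mm high; origin at the centre of its foot
- matchbox: bystander: red and tan matchbox, 36 x 53 x 16 mm; origin at the centre of its underside
- lemon: bystander: yellow lemon, 78 x 55 x 56 mm; origin at the bottom of its middle

How it is judged:
By the outcome, as a careful person would: the job done as asked, in the order asked, and still so for the second after the job is handed in, with the robot touching nothing.
It also fails if it takes over 72 s, if anything falls off the work surface, if the arm or the gripper's body presses on something with over 40 N, if the wrist force passes 120 N, or if a joint passes its speed limit or range.

### The arm

A 7-joint arm with a two-finger parallel gripper is mounted at the origin on a cart in front of the work surface, level with it; the furniture and walls round the work are solid. World frame = base frame: x ahead of the robot, y to its left, z up, the work surface at z = 0. Lengths are in m, angles in rad, forces in N, time in s.
With the tool pointing down it reaches from about 0.425 to 0.875 m from the base axis. Payload 4.7 kg.
Tool frame: the origin (TCP) lies midway between the tips of the shut fingers; the grasp point (between the pads) lies 19 mm behind it (bot.tcp_to_grasp is the distance from the TCP to the grasp point, in m); z points along the fingers, y is the line along which they close (so a half turn about z gives the same grasp; the last joint's range is limited). The gripper opens to 87 mm and grips with 3 to 60 N. Pads are 19 mm wide; open, the fingers measure 117 mm over their backs; the gripper's body (75 mm by 190 mm) begins 51 mm behind the grasp point.
Start: joints at [1.202, 0.321, -0.07, 1.45, 0.023, 1.371, -0.057], TCP at [0.243, -0.603, 0.223] pointing down, gripper open.
Joint ranges: [-2.86, 2.86], [-0.3, 2.09], [-1.38, 1.24], [0.06, 2.45], [-1.56, 4.7], [0.09, 2.05], [-2.69, 2.69]. Speed limits (rad/s): [2.57, 2.57, 3.14, 3.14, 3.14, 3.14, 3.14].

### API

Orientations are given as a unit quaternion [w, x, y, z].
In Python, from cell import bot, eyes, sign_off gives the robot as it stands.
- The arm moves only by the tool play_rows, never from a script. Its arguments are lists of equal length, an entry for each row: "slide": the shift along the tool's x, y, z scaled (see below), a list of three; "turn": the turn, a rotation vector about the tool's x, y, z scaled (see below), a list of three. In form: {"slide": [[x, y, z], ...], "turn": [[wx, wy, wz], ...]}. A call has 1 to 20 rows; each row shifts and turns the commanded pose from where the row before left it, along the tool's axes as they then stand; what a row does not reach is not made up. The controller multiplies each number of a shift by 0.02 m and each number of a turn by 0.12 rad. A row lasts 1/8 s, in which the tool goes at most 62.5 mm and 10.7 degrees, less where a joint would pass 70% of its speed; a pose out of reach is approached as far as the arm can. A call with a number of a shift or a turn outside -1 to 1 is refused whole. A call with a gripper value outside its range is refused whole. "jaw" is the opening, from -1 (shut) to 1 (fully open), set as the call begins (left out, the last holds). The fingers move at their own pace and stop on an object; the grip force is fixed at half the most. Time passes only in rows, so rows that do not move let the fingers close. It gives the time, the measured TCP pose, the force, the opening and the grip force at its end, in the units of the state.
- bot.get_obs(): the state, without advancing time (a new reading comes with each control period).
- eyes.snapshot(name): name is "scene" or "top"; returns a dict with "pixels" (480x640x3 uint8, red, green, blue), "fx", "fy", "cx", "cy" (pixels), "R" (3x3) and "t" (3): a world point X has camera coordinates R X + t. Camera axes: x right, y down, z forward; pixel columns grow to the right and rows downward; lengths in m; the calibration is good to about 2 mm. A picture is of the moment at which its call begins. There is no depth.
- sign_off(): hands the job in; it is judged then, once.
The state is a dict: "t": time; "qpos": joint angles; "qvel": joint speeds; "joint_torque": joint torques, N m; "tcp_pos": TCP position; "tool_rot": TCP orientation; "ft_force": force on the tool from outside, world axes, zero at the start; "ft_torque": the same for the moment, N m; "finger_gap": opening from 0.0 (shut) to 1.0 (fully open); "grasp_force": force on a finger pad.
Only numpy, scipy, OpenCV 4.12 (cv2) and the standard library are available. Lean on these libraries where they do the work, as an engineer would, in place of code of your own. Each camera call takes 0.05 s, during which the arm holds its last target. There are 200 camera calls.

## Working session

There is one attempt and no reset: what is moved stays moved. The work goes in short steps, Python scripts to look and compute and a tool call to move; the robot and the scene stay as the last step left them, time stands still between calls to the robot, and variables do not carry over. Pictures are saved under pics/ and viewed, at most 10 in all, crops included, and the job is handed in when it is done.

Besides the shell and the picture viewer there is one more tool, called as name(argument=value, ...), one argument or row to a line, values as JSON. play_rows: Moves the arm, as the interface text tells. Its arguments: {"type":"object","properties":{"slide":{"type":"array"},"turn":{"type":"array"},"jaw":{"type":"number"}},"required":["slide","turn"]}

```bash
mkdir -p pics; ls
python3 - <<'E'
from cell import bot,eyes
import cv2,numpy as np
o=bot.get_obs();print({k:np.round(v,3) for k,v in o.items()})
for n in("top","scene"):
    s=eyes.snapshot(n);cv2.imwrite(f"pics/{n}0.png",s["pixels"][:,:,::-1]);print(n,s["fx"],s["cx"],s["cy"],np.round(s["R"],3).tolist(),np.round(s["t"],3))
    np.savez(f"{n}0.npz",**s)
E
```

```text
pics
{'t': np.float64(0.0), 'qpos': array([ 1.202,  0.322, -0.07 ,  1.452,  0.023,  1.371, -0.057]), 'qvel': array([ 0.002, -0.002,  0.001,  0.001,  0.001,  0.001,  0.   ]), 'joint_torque': array([ 0.0000e+00, -4.9129e+01, -4.0300e-01, -3.1252e+01, -6.4000e-02,
        4.4000e-02,  0.0000e+00]), 'tcp_pos': array([ 0.243, -0.602,  0.221]), 'tool_rot': array([-0.001,  0.982,  0.19 , -0.   ]), 'ft_force': array([-0.098, -0.124,  1.654]), 'ft_torque': array([0.041, 0.018, 0.008]), 'grasp_force': np.float64(0.0), 'finger_gap': np.float64(1.001)}
top 451.9971019340054 322.63853375457984 240.36890239589425 [[0.012, -1.0, -0.001], [-0.989, -0.012, -0.144], [0.144, 0.003, -0.99]] [-0.063  0.579  1.06 ]
scene 497.77197273699943 324.56234065760407 235.2738831966582 [[0.619, -0.785, 0.022], [-0.331, -0.286, -0.899], [0.712, 0.55, -0.437]] [-0.391  0.221  0.847]
```

View pics/top0.png

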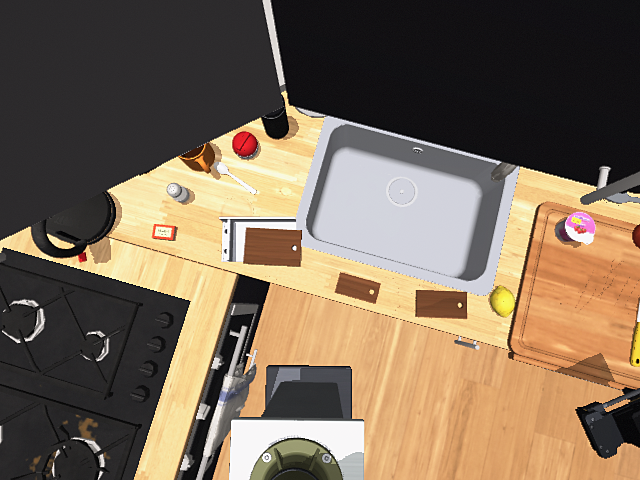

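View pics/scene0.png

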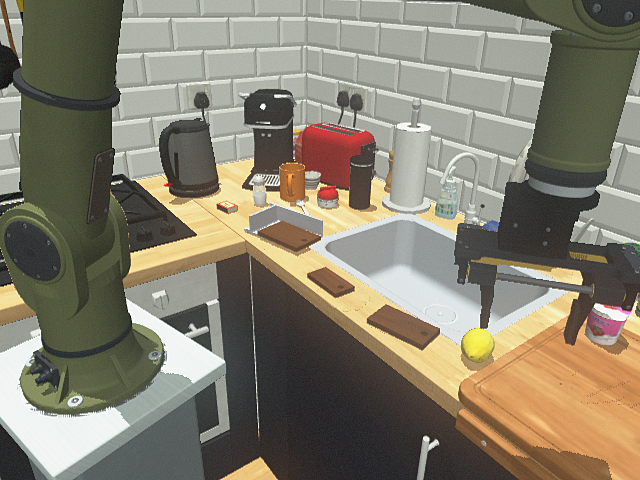

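Top view: the stand spans about (222–302, 217–264), with the long fence on the far side and the end fence on the left. The large board is at (272,247), the small at (358,288), the medium at (441,304), the lemon at (503,301), the matchbox at (164,233) and the salt shaker at (176,192). The scene view agrees.

```bash
cat > h.py <<'E'
import numpy as np,cv2
def ray(s,px,z):
    px=np.atleast_2d(px).astype(float)
    d=np.c_[(px[:,0]-s["cx"])/s["fx"],(px[:,1]-s["cy"])/s["fy"],np.ones(len(px))]@s["R"]
    c=-s["R"].T@s["t"]; return c+d*((z-c[2])/d[:,2])[:,None]
def brown(s,box):
    hsv=cv2.cvtColor(s["pixels"],cv2.COLOR_RGB2HSV)
    m=((hsv[...,2]<130)&(hsv[...,1]>90)).astype(np.uint8); k=np.zeros_like(m);x0,y0,x1,y1=box;k[y0:y1,x0:x1]=m[y0:y1,x0:x1];return k
def rect(s,box,z):
    k=brown(s,box); c=max(cv2.findContours(k,cv2.RETR_EXTERNAL,cv2.CHAIN_APPROX_NONE)[0],key=cv2.contourArea)[:,0]
    p=ray(s,c,z)[:,:2]; r=cv2.minAreaRect((p*1000).astype(np.float32)); return r,cv2.boxPoints(r)
E
python3 - <<'E'
from h import *
s=dict(np.load("top0.npz"))
print(-s["R"].T@s["t"])
for n,b,z in(("L",(225,215,310,275),.022),("S",(325,265,390,310),.012),("M",(405,280,475,328),.012)):
    r,bp=rect(s,b,z);print(n,np.round(r[0],1),np.round(r[1],1),round(r[2],1),np.round(bp).tolist())
im=s["pixels"][205:275,210:310,::-1];cv2.imwrite("pics/st.png",cv2.resize(im,None,fx=8,fy=8,interpolation=cv2.INTER_CUBIC))
E
```

```text
[ 0.42028467 -0.0593344   1.13236851]
L [576.4  67. ] [137.9  67.6] 87.9 [[540.0, -1.0], [608.0, -3.0], [613.0, 135.0], [545.0, 137.0]]
S [ 462.7 -141.9] [102.6  37.8] 75.9 [[432.0, -187.0], [469.0, -196.0], [493.0, -97.0], [457.0, -88.0]]
M [ 430.5 -347.3] [124.9  64.9] 88.4 [[396.0, -409.0], [461.0, -411.0], [465.0, -286.0], [400.0, -284.0]]
```

View pics/st.png

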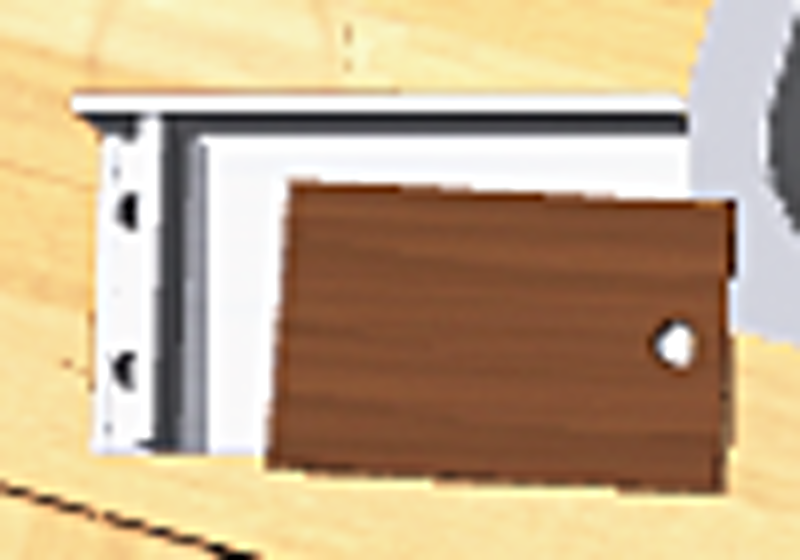

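Crop: the long fence face meets the base plate at about row 222 (orig.), running nearly level. The end fence face meets it at about col 233. Board corners are about (246.2,227.5), (302,230.4), (300.3,266.5) and (243.5,263.1), and the hole is towards −y.

Run:
```python
from h import *
import h
s=dict(np.load("top0.npz"))
f=lambda l:np.array(l)/8+np.array([209.56,204.56])
R=lambda l,z:np.round(ray(s,f(l),z)[:,:2]*1000,1).tolist()
print("long top inner",R([[200,112],[680,112]],.054)); print("long base",R([[220,135],[680,135]],.010))
print("long outer top",R([[75,95],[685,95]],.054))
print("end top inner",R([[162,150],[160,440]],.054)); print("end base",R([[183,160],[182,450]],.010))
print("L corners",R([[288,180],[736,203],[722,492],[268,465]],.022))
def brown(s,box):
    hsv=cv2.cvtColor(s["pixels"],cv2.COLOR_RGB2HSV);g=hsv[...,2]
    m=((g<165)&(hsv[...,1]>80)).astype(np.uint8);k=np.zeros_like(m);x0,y0,x1,y1=box;k[y0:y1,x0:x1]=m[y0:y1,x0:x1];return k
h.brown=brown
for n,b,z in(("L",(225,215,310,275),.022),("S",(325,265,390,310),.012),("M",(405,280,475,328),.012)):
    r,bp=rect(s,b,z);print(n,np.round(r[0],1),np.round(r[1],1),round(r[2],1),np.round(bp).tolist())
```

```text
long top inner [[628.6, 158.4], [630.3, 12.7]]
long base [[629.8, 160.7], [631.5, 15.5]]
long outer top [[633.4, 196.6], [635.6, 11.3]]
end top inner [[616.8, 169.5], [528.5, 166.4]]
end base [[621.6, 172.1], [529.9, 168.6]]
L corners [[613.5, 136.6], [607.9, -3.2], [517.7, -0.6], [524.4, 139.5]]
L [565.2  66.8] [142.4  90.9] 87.5 [[517.0, -2.0], [608.0, -6.0], [614.0, 136.0], [523.0, 140.0]]
S [ 467.2 -142.8] [104.3  52.6] 75.2 [[429.0, -187.0], [479.0, -200.0], [506.0, -99.0], [455.0, -86.0]]
M [ 430.1 -347.1] [125.2  65.5] 88.2 [[395.0, -409.0], [461.0, -411.0], [465.0, -286.0], [399.0, -283.0]]
```

play_rows(
  slide=[
    [0, -1, 0],
    [0, -1, 0],
    [0, -1, 0],
    [0, -1, 0],
    [0.9, -1, 0],
    [0.9, -1, 0],
    [0.9, -1, 0],
    [0.9, -1, 0],
    [0.9, -1, 0],
    [0.9, -1, 0],
    [0.9, -1, 0],
    [0.9, -1, 0],
    [0.9, -1, 0],
    [0.9, -1, 0],
    [0.9, -1, 0],
    [0.9, -1, 0],
    [0.9, -1, 0],
    [0.5, -1, 0],
    [0, -1, 0],
    [0, -1, 0],
  ],
  turn=[
    [0, 0, 0.77],
    [0, 0, 0.77],
    [0, 0, 0.77],
    [0, 0, 0.77],
    [0, 0, 0],
    [0, 0, 0],
    [0, 0, 0],
    [0, 0, 0],
    [0, 0, 0],
    [0, 0, 0],
    [0, 0, 0],
    [0, 0, 0],
    [0, 0, 0],
    [0, 0, 0],
    [0, 0, 0],
    [0, 0, 0],
    [0, 0, 0],
    [0, 0, 0],
    [0, 0, 0],
    [0, 0, 0],
  ],
  jaw=1,
)

```text
t: 2.6
tcp_pos: [0.4627, -0.2016, 0.2223]
tool_rot: [-0.0, 1.0, 0.006, -0.0]
ft_force: [0.7, -0.1, -0.5]
finger_gap: 1.004
grasp_force: 0.0
```

play_rows(
  slide=[
    [0.1, -1, 0],
    [0.1, -1, 0],
    [0.1, -1, 0.5],
    [0.1, -1, 0.5],
    [0.1, -1, 0.5],
    [0.1, -1, 0.5],
    [0.1, -1, 0.5],
    [0.1, -1, 0.5],
    [0.1, -1, 0.5],
    [0.1, -1, 0.5],
    [0.1, -1, 0.5],
    [0.1, -1, 0.5],
    [0, -1, 0.5],
    [0, -0.4, 0.5],
    [0, 0, 0.8],
    [0, 0, 0.8],
    [0, 0, 0.3],
    [0, 0, 0],
  ],
  turn=[
    [0, 0, 0],
    [0, 0, 0],
    [0, 0, 0],
    [0, 0, 0],
    [0, 0, 0],
    [0, 0, 0],
    [0, 0, 0],
    [0, 0, 0],
    [0, 0, 0],
    [0, 0, 0],
    [0, 0, 0],
    [0, 0, 0],
    [0, 0, 0],
    [0, 0, 0],
    [0, 0, 0],
    [0, 0, 0],
    [0, 0, 0],
    [0, 0, 0],
  ],
)

```text
t: 4.85
tcp_pos: [0.4834, 0.0653, 0.0639]
tool_rot: [-0.0, 1.0, 0.006, -0.001]
ft_force: [0.2, 0.6, -0.9]
finger_gap: 0.998
grasp_force: 0.0
```

play_rows(
  slide=[
    [0, 0, 0.8],
    [0, 0, 0.8],
    [0, 0, 0.6],
    [0, 0, 0.2],
    [0.3, 0, 0],
    [0.3, 0, 0],
    [0.2, 0, 0],
    [0, 0, 0],
  ],
  turn=[
    [0, 0, 0],
    [0, 0, 0],
    [0, 0, 0],
    [0, 0, 0],
    [0, 0, 0],
    [0, 0, 0],
    [0, 0, 0],
    [0, 0, 0],
  ],
)

```text
t: 5.85
tcp_pos: [0.5004, 0.066, 0.0168]
tool_rot: [-0.0, 1.0, 0.007, 0.0]
ft_force: [0.5, 0.7, -0.4]
finger_gap: 0.999
grasp_force: 0.0
```

Run:
```python
from cell import bot,eyes
import cv2
s=eyes.snapshot("scene");a=s["pixels"][170:290,210:370,::-1]
t=eyes.snapshot("top")["pixels"][190:310,200:360,::-1]
import numpy as np
cv2.imwrite("pics/a1.png",cv2.resize(np.vstack([a,t]),None,fx=2.5,fy=2.5,interpolation=cv2.INTER_CUBIC))
```

```text
(no output)
```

View pics/a1.png

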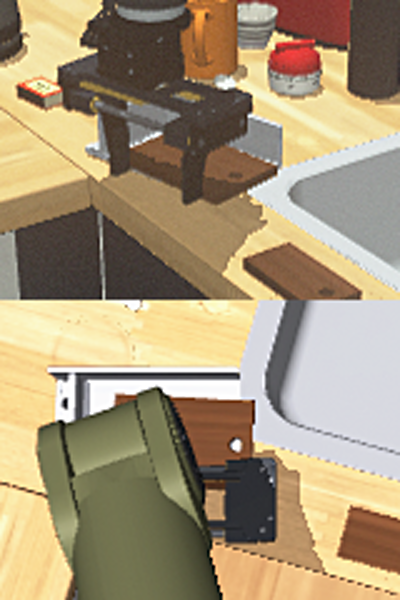

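The fingertips straddle the near long edge at board height, clear of everything. Pushing.

play_rows(
  slide=[
    [0.3, 0, 0],
    [0.3, 0, 0],
    [0.2, 0, 0],
    [0.2, 0, 0],
    [0, 0, 0],
  ],
  turn=[
    [0, 0, 0],
    [0, 0, 0],
    [0, 0, 0],
    [0, 0, 0],
    [0, 0, 0],
  ],
)

```text
t: 6.58
tcp_pos: [0.5202, 0.0663, 0.0165]
tool_rot: [-0.0, 1.0, 0.007, 0.0]
ft_force: [0.9, -0.8, 0.4]
finger_gap: 0.997
grasp_force: 0.0
```

play_rows(
  slide=[
    [0.15, 0, 0],
    [0.1, 0, 0],
    [0.1, 0, 0],
    [0, 0, 0],
  ],
  turn=[
    [0, 0, 0],
    [0, 0, 0],
    [0, 0, 0],
    [0, 0, 0],
  ],
)

```text
t: 7.08
tcp_pos: [0.5271, 0.0663, 0.0166]
tool_rot: [-0.0, 1.0, 0.007, 0.0]
ft_force: [-0.3, 0.3, 0.2]
finger_gap: 0.999
grasp_force: 0.0
```

play_rows(
  slide=[
    [0.1, 0, 0],
    [0.05, 0, 0],
    [0, 0, 0],
  ],
  turn=[
    [0, 0, 0],
    [0, 0, 0],
    [0, 0, 0],
  ],
)

```text
t: 7.45
tcp_pos: [0.5286, 0.0663, 0.0163]
tool_rot: [0.0, 1.0, 0.007, -0.001]
ft_force: [-5.3, 0.5, 3.0]
finger_gap: 1.001
grasp_force: 2.6
```

play_rows(
  slide=[
    [0.1, 0, 0],
    [0, 0, 0],
  ],
  turn=[
    [0, 0, 0],
    [0, 0, 0],
  ],
)

```text
t: 7.7
tcp_pos: [0.5287, 0.0664, 0.0161]
tool_rot: [0.001, 1.0, 0.007, -0.003]
ft_force: [-9.0, -0.2, 7.7]
finger_gap: 1.001
grasp_force: 4.9
```

play_rows(
  slide=[
    [0.05, 0, 0],
    [0, 0, 0],
  ],
  turn=[
    [0, 0, 0],
    [0, 0, 0],
  ],
)

```text
t: 7.95
tcp_pos: [0.5287, 0.0663, 0.0159]
tool_rot: [0.001, 1.0, 0.007, -0.004]
ft_force: [-12.1, -0.3, 8.6]
finger_gap: 1.002
grasp_force: 5.9
```

play_rows(
  slide=[
    [-1, 0, 0],
    [0, 0, -1],
    [0.78, 1, -0.6],
    [0.78, 1, -0.6],
    [0.78, 1, -0.6],
    [0.78, 1, -0.6],
    [0.78, 1, -0.6],
    [0, 0, 0],
    [0, 0, 0],
    [0, 0, 0],
    [0, 0, 0],
    [0, 0, 0],
    [0, 0, 0],
    [0, 0, 0],
    [0, 0, 0],
    [0, 0, 0],
    [0, 0, 0],
    [0, 0, 0],
    [0, 0, 0],
    [0, 0, 0],
  ],
  turn=[
    [0, 0, 0],
    [0, 0, 0],
    [0, 0, 0],
    [0, 0, 0],
    [0, 0, 0],
    [0, 0, 0],
    [0, 0, 0],
    [0, 0, 1],
    [0, 0, 1],
    [0, 0, 1],
    [0, 0, 1],
    [0, 0, 1],
    [0, 0, 1],
    [0, 0, 1],
    [0, 0, 1],
    [0, 0, 1],
    [0, 0, 1],
    [0, 0, 1],
    [0, 0, 1],
    [0, 0, 1],
  ],
  jaw=-0.1,
)

```text
t: 10.45
tcp_pos: [0.5865, -0.0345, 0.0832]
tool_rot: [0.008, 0.768, -0.64, -0.011]
ft_force: [-0.5, -0.1, -2.7]
finger_gap: 0.449
grasp_force: 0.0
```

Run:
```python
from cell import bot,eyes
from h import *
import h
s=eyes.snapshot("top");np.savez("top1.npz",**s);o=bot.get_obs();print(o["qpos"].round(2))
print(ray(s,[[176,192],[164,233]],0.0).round(3))
a=s["pixels"][200:290,210:330,::-1];cv2.imwrite("pics/a2.png",cv2.resize(a,None,fx=6,fy=6,interpolation=cv2.INTER_CUBIC))
```

```text
[-0.68  0.42  0.86  1.77 -0.34  1.14 -2.68]
[[0.707 0.323 0.   ]
 [0.6   0.347 0.   ]]
```

View pics/a2.png

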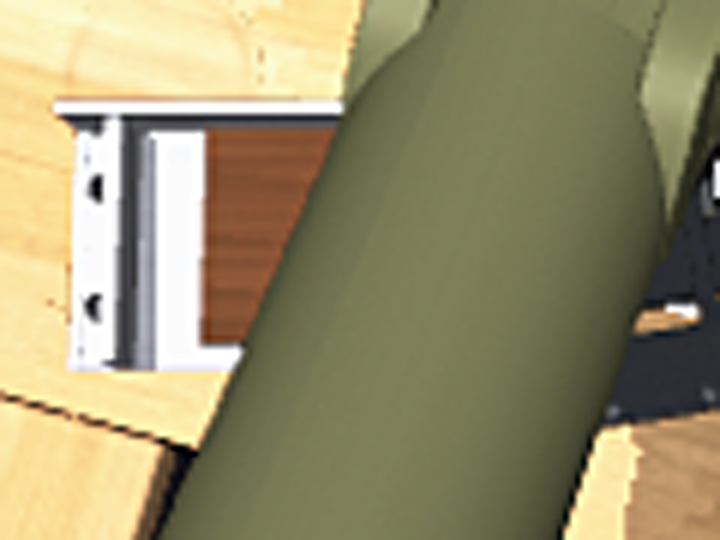

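The large board now lies parallel to and against the long fence, with a gap left to the end fence. Joint 7 is at its range end, so I turn the other way round.

play_rows(
  slide=[
    [0, 0, 0],
    [0, 0, 0],
    [0, 0, 0],
    [0, 0, 0],
    [0, 0, 0],
    [0, 0, 0],
    [0, 0, 0],
    [0, 0, 0],
    [0, 0, 0],
    [0, 0, 0],
    [0, 0, 0],
    [0, 0, 0],
    [0, 0, 0],
    [0, 0, 0],
    [0, 0, 0],
    [0, 0, 0],
    [0, 0, 0],
    [0, 0, 0],
    [0, 0, 0],
    [0, 0, 0],
  ],
  turn=[
    [0, 0, -1],
    [0, 0, -1],
    [0, 0, -1],
    [0, 0, -1],
    [0, 0, -1],
    [0, 0, -1],
    [0, 0, -1],
    [0, 0, -1],
    [0, 0, -1],
    [0, 0, -1],
    [0, 0, -1],
    [0, 0, -1],
    [0, 0, -1],
    [0, 0, -1],
    [0, 0, -1],
    [0, 0, -1],
    [0, 0, -1],
    [0, 0, -1],
    [0, 0, -1],
    [0, 0, -1],
  ],
)

```text
t: 13.0
tcp_pos: [0.5869, -0.0342, 0.0832]
tool_rot: [-0.008, 0.873, 0.488, -0.012]
ft_force: [-0.4, -0.2, -0.4]
finger_gap: 0.453
grasp_force: 0.0
```

```bash
cat >> h.py <<'E'
def st():
    from cell import bot
    from scipy.spatial.transform import Rotation as Q
    o=bot.get_obs();q=o["tool_rot"];M=Q.from_quat([q[1],q[2],q[3],q[0]]).as_matrix()
    print("t",round(o["t"],2),"q",o["qpos"].round(2),"p",o["tcp_pos"].round(4),"yaw",round(np.arctan2(M[1,0],M[0,0]),3),"z",M[:,2].round(3),"F",o["ft_force"].round(1));return o,M
def go(p,yaw=None):
    o,M=st();print("tool d/20mm",(M.T@(np.array(p)-o["tcp_pos"])/.02).round(2)); 
    if yaw is not None: print("turn units z",round(-((yaw-np.arctan2(M[1,0],M[0,0]))/.12),2))
    zt=np.cross(M[:,2],[0,0,-1]);print("tilt fix units",(M.T@zt/.12).round(2))
E
python3 -c "
from h import *
go([.585,-.035,.017],1.585)"
```

```text
t 13.0 q [-0.32  0.33  0.4   1.76 -0.14  1.11 -0.43] p [ 0.5869 -0.0342  0.0832] yaw 1.02 z [-0.028  0.002 -1.   ] F [-0.4 -0.2 -0.4]
tool d/20mm [-0.04  0.02  3.31]
turn units z -4.71
tilt fix units [-0.21  0.11 -0.  ]
```

play_rows(
  slide=[
    [0, 0, 0],
    [0, 0, 0],
    [0, 0, 0],
    [0, 0, 0],
    [0, 0, 0],
    [0, 0, 1],
    [0, 0, 1],
    [0, 0, 0.9],
    [0, 0, 0.4],
    [0, 0, 0],
  ],
  turn=[
    [-0.21, 0.11, 0],
    [0, 0, -1],
    [0, 0, -1],
    [0, 0, -1],
    [0, 0, -1],
    [0, 0, -0.7],
    [0, 0, 0],
    [0, 0, 0],
    [0, 0, 0],
    [0, 0, 0],
  ],
)

```text
t: 14.25
tcp_pos: [0.5851, -0.0341, 0.0159]
tool_rot: [-0.001, 0.705, 0.709, -0.001]
ft_force: [-0.1, 0.6, 0.1]
finger_gap: 0.451
grasp_force: 0.0
```

```bash
python3 -c "
from h import *
go([.585,.017,.017],1.585)"
```

```text
t 14.25 q [-0.25  0.38  0.31  1.83 -0.14  0.95  0.13] p [ 0.5851 -0.0341  0.0159] yaw 1.577 z [-0.004  0.    -1.   ] F [-0.1  0.6  0.1]
tool d/20mm [ 2.56  0.01 -0.05]
turn units z -0.07
tilt fix units [-0.03 -0.    0.  ]
```

play_rows(
  slide=[
    [0.4, 0, 0],
    [0.4, 0, 0],
    [0.4, 0, 0],
    [0.4, 0, 0],
    [0.3, 0, 0],
    [0.3, 0, 0],
    [0.1, 0, 0],
    [0, 0, 0],
  ],
  turn=[
    [0, 0, 0],
    [0, 0, 0],
    [0, 0, 0],
    [0, 0, 0],
    [0, 0, 0],
    [0, 0, 0],
    [0, 0, 0],
    [0, 0, 0],
  ],
)

```text
t: 15.25
tcp_pos: [0.5852, 0.0123, 0.0167]
tool_rot: [-0.001, 0.705, 0.709, -0.001]
ft_force: [-0.0, -1.0, 0.7]
finger_gap: 0.449
grasp_force: 0.0
```

play_rows(
  slide=[
    [0.1, 0, 0],
    [0.1, 0, 0],
    [0, 0, 0],
  ],
  turn=[
    [0, 0, 0],
    [0, 0, 0],
    [0, 0, 0],
  ],
)

```text
t: 15.62
tcp_pos: [0.5851, 0.0162, 0.0166]
tool_rot: [-0.001, 0.705, 0.71, -0.001]
ft_force: [0.3, 0.8, 0.7]
finger_gap: 0.45
grasp_force: 0.1
```

play_rows(
  slide=[
    [0.1, 0, 0],
    [0, 0, 0],
  ],
  turn=[
    [0, 0, 0],
    [0, 0, 0],
  ],
)

```text
t: 15.88
tcp_pos: [0.5852, 0.0183, 0.0167]
tool_rot: [-0.001, 0.705, 0.71, -0.001]
ft_force: [-0.1, 0.6, -0.0]
finger_gap: 0.453
grasp_force: 0.0
```

play_rows(
  slide=[
    [0.1, 0, 0],
    [0, 0, 0],
  ],
  turn=[
    [0, 0, 0],
    [0, 0, 0],
  ],
)

```text
t: 16.12
tcp_pos: [0.5854, 0.0189, 0.0168]
tool_rot: [-0.001, 0.705, 0.709, -0.001]
ft_force: [0.4, -2.8, -0.3]
finger_gap: 0.447
grasp_force: 1.6
```

play_rows(
  slide=[
    [0.1, 0, 0],
    [0, 0, 0],
  ],
  turn=[
    [0, 0, 0],
    [0, 0, 0],
  ],
)

```text
t: 16.38
tcp_pos: [0.5855, 0.0191, 0.0168]
tool_rot: [0.0, 0.705, 0.709, -0.002]
ft_force: [0.7, -6.7, -0.8]
finger_gap: 0.451
grasp_force: 3.3
```

play_rows(
  slide=[
    [0.06, 0, 0],
    [0, 0, 0],
  ],
  turn=[
    [0, 0, 0],
    [0, 0, 0],
  ],
)

```text
t: 16.62
tcp_pos: [0.5855, 0.0191, 0.0168]
tool_rot: [0.001, 0.705, 0.709, -0.002]
ft_force: [0.3, -7.9, -1.0]
finger_gap: 0.453
grasp_force: 4.2
```

play_rows(
  slide=[
    [-1, 0, 0],
    [-0.8, -0.4, -1],
    [-1, -0.4, -1],
    [-1, -0.4, -1],
    [-1, -0.45, 0],
    [-1, -0.45, 0],
    [-1, -0.45, 0],
    [-1, -0.45, 0],
    [-1, -0.45, 0],
    [-1, -0.45, 0],
    [-1, -0.45, 0],
    [-1, -0.45, 0],
    [-1, -0.45, 0],
    [-1, -0.45, 0],
    [-1, -0.45, 0],
    [-1, -0.45, 0],
    [-1, -0.4, 0],
    [-1, -0.4, 0],
    [-0.5, 0, 0],
    [0, 0, 0],
  ],
  turn=[
    [0, 0, 0],
    [0, 0, 0],
    [0, 0, 0],
    [0, 0, 0],
    [0, 0, 0.4],
    [0, 0, 0],
    [0, 0, 0],
    [0, 0, 0],
    [0, 0, 0],
    [0, 0, 0],
    [0, 0, 0],
    [0, 0, 0],
    [0, 0, 0],
    [0, 0, 0],
    [0, 0, 0],
    [0, 0, 0],
    [0, 0, 0],
    [0, 0, 0],
    [0, 0, 0],
    [0, 0, 0],
  ],
  jaw=1,
)

```text
t: 19.12
tcp_pos: [0.4265, -0.3386, 0.0766]
tool_rot: [-0.001, 0.722, 0.692, -0.001]
ft_force: [0.0, -1.1, 0.5]
finger_gap: 1.0
grasp_force: 0.0
```

Run:
```python
from cell import bot,eyes
from h import *
go([.430,-.347,.003],1.54)
s=eyes.snapshot("top");np.savez("top2.npz",**s)
a=s["pixels"][200:350,210:480,::-1];cv2.imwrite("pics/a3.png",cv2.resize(a,None,fx=2.9,fy=2.9,interpolation=cv2.INTER_CUBIC))
```

```text
t 19.12 q [ 0.14  0.24  0.54  1.9  -0.14  1.04  0.7 ] p [ 0.4265 -0.3386  0.0766] yaw 1.528 z [-0.003  0.001 -1.   ] F [ 0.  -1.1  0.5]
tool d/20mm [-0.42  0.2   3.68]
turn units z -0.1
tilt fix units [-0.03 -0.   -0.  ]
```

View pics/a3.png

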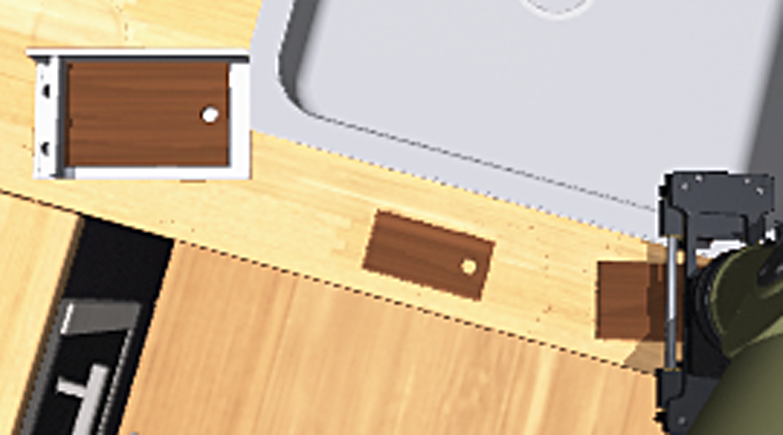

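The large board lies square against both fences (crop region 68–230, 60–165), and the gripper is over the medium board. Lowering and gripping.

play_rows(
  slide=[
    [-0.42, 0.2, 0],
    [0, 0, 1],
    [0, 0, 1],
    [0, 0, 1],
    [0, 0, 0.5],
    [0, 0, 0.15],
    [0, 0, 0],
  ],
  turn=[
    [0, 0, -0.1],
    [0, 0, 0],
    [0, 0, 0],
    [0, 0, 0],
    [0, 0, 0],
    [0, 0, 0],
    [0, 0, 0],
  ],
)

```text
t: 20.05
tcp_pos: [0.4308, -0.3469, 0.0043]
tool_rot: [-0.001, 0.717, 0.697, -0.001]
ft_force: [0.6, -0.3, -0.2]
finger_gap: 1.005
grasp_force: 0.0
```

play_rows(
  slide=[
    [0, 0, 0],
    [0, 0, 0],
    [0, 0, 0],
    [0, 0, 0],
  ],
  turn=[
    [0, 0, 0],
    [0, 0, 0],
    [0, 0, 0],
    [0, 0, 0],
  ],
  jaw=-1,
)

```text
t: 20.55
tcp_pos: [0.4304, -0.3468, 0.0043]
tool_rot: [-0.001, 0.717, 0.697, -0.001]
ft_force: [0.0, -0.1, 2.1]
finger_gap: 0.755
grasp_force: 30.0
```

play_rows(
  slide=[
    [0, 0, -1],
    [0, 0, -1],
    [0.6, 0.2, -1],
    [1, 0.3, -1],
    [1, 0.35, -0.3],
    [1, 0.35, 0],
    [1, 0.35, 0],
    [1, 0.35, 0],
    [1, 0.35, 0],
    [1, 0.35, 0],
    [1, 0.35, 0],
    [1, 0.35, 0],
    [1, 0.35, 0],
    [1, 0.35, 0],
    [1, 0.35, 0],
    [1, 0.35, 0],
    [1, 0.35, 0],
    [1, 0.35, 0],
    [1, 0.35, 0],
    [1, 0.35, 0],
  ],
  turn=[
    [0, 0, -0.37],
    [0, 0, 0],
    [0, 0, 0],
    [0, 0, 0],
    [0, 0, 0],
    [0, 0, 0],
    [0, 0, 0],
    [0, 0, 0],
    [0, 0, 0],
    [0, 0, 0],
    [0, 0, 0],
    [0, 0, 0],
    [0, 0, 0],
    [0, 0, 0],
    [0, 0, 0],
    [0, 0, 0],
    [0, 0, 0],
    [0, 0, 0],
    [0, 0, 0],
    [0, 0, 0],
  ],
)

```text
t: 23.05
tcp_pos: [0.5478, 0.0081, 0.0905]
tool_rot: [-0.001, 0.702, 0.713, -0.0]
ft_force: [1.1, -0.2, -0.8]
finger_gap: 0.753
grasp_force: 30.0
```

```bash
python3 -c "
from h import *
go([.570,.088,.028],1.583)"
```

```text
t 23.05 q [-0.31  0.21  0.28  1.87 -0.07  1.07  0.01] p [0.5478 0.0081 0.0905] yaw 1.586 z [-0.002  0.    -1.   ] F [ 1.1 -0.2 -0.8]
tool d/20mm [3.98 1.18 3.12]
turn units z 0.03
tilt fix units [-0.01 -0.    0.  ]
```

play_rows(
  slide=[
    [1, 0.3, 0],
    [1, 0.3, 0],
    [1, 0.3, 0],
    [1, 0.28, 0.5],
    [0, 0, 1],
    [0, 0, 1],
    [0, 0, 0.5],
    [0, 0, 0.1],
    [0, 0, 0],
  ],
  turn=[
    [0, 0, 0],
    [0, 0, 0],
    [0, 0, 0],
    [0, 0, 0],
    [0, 0, 0],
    [0, 0, 0],
    [0, 0, 0],
    [0, 0, 0],
    [0, 0, 0],
  ],
)

```text
t: 24.18
tcp_pos: [0.5699, 0.0876, 0.0281]
tool_rot: [-0.001, 0.702, 0.712, -0.0]
ft_force: [-0.0, 0.0, -0.3]
finger_gap: 0.755
grasp_force: 30.0
```

play_rows(
  slide=[
    [0, 0, 0.1],
    [0, 0, 0],
  ],
  turn=[
    [0, 0, 0],
    [0, 0, 0],
  ],
)

```text
t: 24.42
tcp_pos: [0.5699, 0.0875, 0.0263]
tool_rot: [-0.001, 0.702, 0.712, -0.0]
ft_force: [0.2, 0.2, 0.3]
finger_gap: 0.755
grasp_force: 30.0
```

play_rows(
  slide=[
    [0, 0, 0],
    [0, 0, 0],
    [0, 0, -1],
    [0, 0, -1],
    [0, -0.95, -0.7],
    [0, -0.95, 0],
    [0, -0.9, 0],
    [0, 0, 0],
    [0, 0, 0],
    [0, 0, 0],
    [0, 0, 0],
    [0, 0, 0],
    [0, 0, 0],
    [0, 0, 0],
    [0, 0, 0],
    [0, 0, 0],
    [0, 0, 0],
    [0, 0, 0],
    [0, 0, 0],
  ],
  turn=[
    [0, 0, 0],
    [0, 0, 0],
    [0, 0, 0],
    [0, 0, 0],
    [0, 0, 1],
    [0, 0, 0],
    [0, 0, 0],
    [0, 0, 1],
    [0, 0, 1],
    [0, 0, 1],
    [0, 0, 1],
    [0, 0, 1],
    [0, 0, 1],
    [0, 0, 1],
    [0, 0, 1],
    [0, 0, 1],
    [0, 0, 1],
    [0, 0, 1],
    [0, 0, 1],
  ],
  jaw=0.7,
)

```text
t: 26.8
tcp_pos: [0.5138, 0.091, 0.0801]
tool_rot: [-0.0, 1.0, 0.011, -0.001]
ft_force: [0.5, 0.5, -0.0]
finger_gap: 0.849
grasp_force: 0.0
```

```bash
python3 -c "
from h import *
go([.514,.0875,.028],.012)"
```

```text
t 26.8 q [-0.57  0.18  0.38  1.94 -0.08  1.04 -1.71] p [0.5138 0.091  0.0801] yaw 0.022 z [-0.002  0.001 -1.   ] F [ 0.5  0.5 -0. ]
tool d/20mm [0.01 0.18 2.6 ]
turn units z 0.08
tilt fix units [-0.01  0.02  0.  ]
```

play_rows(
  slide=[
    [0, 0.18, 1],
    [0, 0, 1],
    [0, 0, 0.5],
    [0, 0, 0.1],
    [0.3, 0, 0],
    [0.3, 0, 0],
    [0.3, 0, 0],
    [0.3, 0, 0],
    [0.3, 0, 0],
    [0.2, 0, 0],
    [0, 0, 0],
  ],
  turn=[
    [0, 0, 0.08],
    [0, 0, 0],
    [0, 0, 0],
    [0, 0, 0],
    [0, 0, 0],
    [0, 0, 0],
    [0, 0, 0],
    [0, 0, 0],
    [0, 0, 0],
    [0, 0, 0],
    [0, 0, 0],
  ],
)

```text
t: 28.18
tcp_pos: [0.5482, 0.0879, 0.0278]
tool_rot: [-0.0, 1.0, 0.008, -0.001]
ft_force: [-1.1, 0.0, 0.2]
finger_gap: 0.85
grasp_force: 0.0
```

play_rows(
  slide=[
    [0.15, 0, 0],
    [0.1, 0, 0],
    [0, 0, 0],
  ],
  turn=[
    [0, 0, 0],
    [0, 0, 0],
    [0, 0, 0],
  ],
)

```text
t: 28.55
tcp_pos: [0.5522, 0.0882, 0.0277]
tool_rot: [-0.0, 1.0, 0.008, -0.002]
ft_force: [-2.0, 0.6, 1.3]
finger_gap: 0.847
grasp_force: 1.2
```

play_rows(
  slide=[
    [0.1, 0, 0],
    [0, 0, 0],
  ],
  turn=[
    [0, 0, 0],
    [0, 0, 0],
  ],
)

```text
t: 28.8
tcp_pos: [0.5524, 0.0882, 0.0275]
tool_rot: [-0.0, 1.0, 0.008, -0.004]
ft_force: [-7.1, -0.0, 5.6]
finger_gap: 0.849
grasp_force: 3.7
```

play_rows(
  slide=[
    [0.06, 0, 0],
    [0, 0, 0],
    [-1, 0, 0],
    [0, 0, -1],
    [0.4, 1, -1],
    [0.9, 1, 0],
    [0.9, 1, 0],
    [1, 1, 0],
    [0, 0.5, 0],
    [0, 0, 0],
    [0, 0, 0],
    [0, 0, 0],
    [0, 0, 0],
    [0, 0, 0],
    [0, 0, 0],
    [0, 0, 0],
    [0, 0, 0],
    [0, 0, 0],
    [0, 0, 0],
    [0, 0, 0],
  ],
  turn=[
    [0, 0, 0],
    [0, 0, 0],
    [0, 0, 0],
    [0, 0, 0],
    [0, 0, 0],
    [0, 0, 0],
    [0, 0, 0],
    [0, 0, 0],
    [0, 0, -1],
    [0, 0, -1],
    [0, 0, -1],
    [0, 0, -1],
    [0, 0, -1],
    [0, 0, -1],
    [0, 0, -1],
    [0, 0, -1],
    [0, 0, -1],
    [0, 0, -1],
    [0, 0, -1],
    [0, 0, -1],
  ],
  jaw=-0.3,
)

```text
t: 31.3
tcp_pos: [0.6023, -0.0014, 0.0679]
tool_rot: [-0.0, 0.745, 0.667, -0.0]
ft_force: [0.7, -0.9, 0.2]
finger_gap: 0.349
grasp_force: 0.0
```

```bash
python3 -c "
from h import *
go([.596,.0,.028],1.583)"
```

```text
t 31.3 q [-0.2   0.34  0.19  1.75 -0.07  1.05 -0.09] p [ 0.6023 -0.0014  0.0679] yaw 1.46 z [-0.001  0.    -1.   ] F [ 0.7 -0.9  0.2]
tool d/20mm [ 0.03 -0.32  1.99]
turn units z -1.02
tilt fix units [-0.01 -0.   -0.  ]
```

play_rows(
  slide=[
    [0, -0.5, 0],
    [0, 0, 1],
    [0, 0, 0.8],
    [0, 0, 0.2],
    [0.4, 0, 0],
    [0.4, 0, 0],
    [0.3, 0, 0],
    [0.3, 0, 0],
    [0.2, 0, 0],
    [0, 0, 0],
  ],
  turn=[
    [0, 0, -1],
    [0, 0, 0],
    [0, 0, 0],
    [0, 0, 0],
    [0, 0, 0],
    [0, 0, 0],
    [0, 0, 0],
    [0, 0, 0],
    [0, 0, 0],
    [0, 0, 0],
  ],
)

```text
t: 32.55
tcp_pos: [0.5914, 0.0326, 0.0278]
tool_rot: [-0.001, 0.705, 0.709, -0.001]
ft_force: [-0.0, -0.1, 0.8]
finger_gap: 0.351
grasp_force: 0.0
```

play_rows(
  slide=[
    [0.1, 0, 0],
    [0.1, 0, 0],
    [0, 0, 0],
  ],
  turn=[
    [0, 0, 0],
    [0, 0, 0],
    [0, 0, 0],
  ],
)

```text
t: 32.92
tcp_pos: [0.5913, 0.035, 0.0277]
tool_rot: [-0.001, 0.705, 0.709, -0.001]
ft_force: [0.1, -2.9, -0.3]
finger_gap: 0.348
grasp_force: 1.4
```

play_rows(
  slide=[
    [0.1, 0, 0],
    [0, 0, 0],
  ],
  turn=[
    [0, 0, 0],
    [0, 0, 0],
  ],
)

```text
t: 33.17
tcp_pos: [0.5915, 0.0351, 0.0277]
tool_rot: [0.0, 0.706, 0.709, -0.002]
ft_force: [0.5, -6.9, 0.3]
finger_gap: 0.345
grasp_force: 3.1
```

play_rows(
  slide=[
    [-1, 0, 0],
    [0, 0, -1],
    [-0.8, -0.6, -1],
    [-1, -0.8, 0],
    [-1, -0.8, 0],
    [-1, -0.8, 0],
    [-1, -0.8, 0],
    [-1, -0.8, 0],
    [-1, -0.8, 0],
    [-1, -0.8, 0],
    [0, 0, 0],
    [0, 0, 0],
    [0, 0, 0],
    [0, 0, 0],
  ],
  turn=[
    [0, 0, 0],
    [0, 0, 0],
    [0, 0, 0],
    [0, 0, 0],
    [0, 0, 0],
    [0, 0, 0],
    [0, 0, 0],
    [0, 0, 0],
    [0, 0, 0],
    [0, 0, 0],
    [0, 0, 1],
    [0, 0, 1],
    [0, 0, 0.2],
    [0, 0, 0],
  ],
  jaw=1,
)

```text
t: 34.92
tcp_pos: [0.4681, -0.1388, 0.0679]
tool_rot: [-0.001, 0.792, 0.611, -0.001]
ft_force: [0.1, 0.5, -0.6]
finger_gap: 1.001
grasp_force: 0.0
```

Run:
```python
from cell import bot,eyes
from h import *
go([.467,-.143,.004],1.31)
s=eyes.snapshot("top")
a=s["pixels"][200:320,210:410,::-1];cv2.imwrite("pics/a4.png",cv2.resize(a,None,fx=4,fy=4,interpolation=cv2.INTER_CUBIC))
```

```text
t 34.92 q [-0.04  0.12  0.29  2.03 -0.04  1.    0.01] p [ 0.4681 -0.1388  0.0679] yaw 1.314 z [-0.003  0.001 -1.   ] F [ 0.1  0.5 -0.6]
tool d/20mm [-0.22  0.01  3.2 ]
turn units z 0.03
tilt fix units [-0.02  0.   -0.  ]
```

View pics/a4.png

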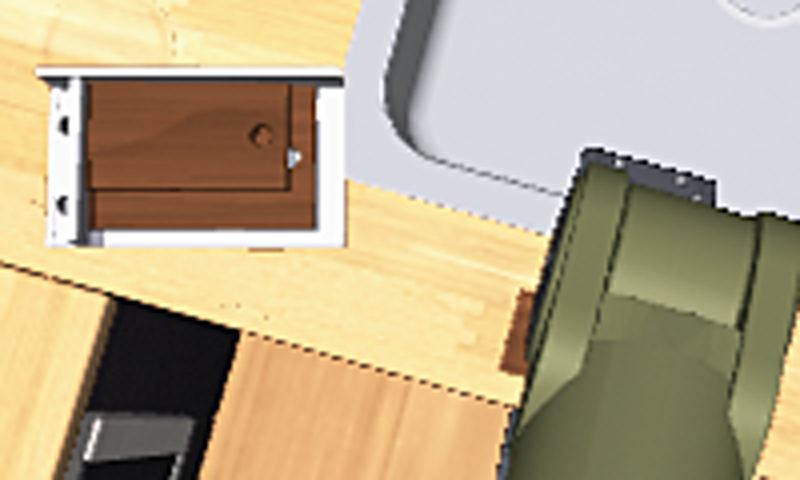

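The medium board (crop 87–290, 83–190) sits square on the large one, against both fences. Now gripping the small board.

play_rows(
  slide=[
    [-0.22, 0, 0.2],
    [0, 0, 1],
    [0, 0, 1],
    [0, 0, 0.8],
    [0, 0, 0.2],
    [0, 0, 0],
  ],
  turn=[
    [0, 0, 0],
    [0, 0, 0],
    [0, 0, 0],
    [0, 0, 0],
    [0, 0, 0],
    [0, 0, 0],
  ],
)

```text
t: 35.72
tcp_pos: [0.4671, -0.143, 0.0039]
tool_rot: [-0.001, 0.792, 0.61, -0.001]
ft_force: [0.1, 0.8, 0.6]
finger_gap: 1.001
grasp_force: 0.0
```

play_rows(
  slide=[
    [0, 0, 0],
    [0, 0, 0],
    [0, 0, 0],
    [0, 0, 0],
    [0, 0, 0],
  ],
  turn=[
    [0, 0, 0],
    [0, 0, 0],
    [0, 0, 0],
    [0, 0, 0],
    [0, 0, 0],
  ],
  jaw=-1,
)

```text
t: 36.35
tcp_pos: [0.4672, -0.1429, 0.0041]
tool_rot: [-0.001, 0.792, 0.61, -0.001]
ft_force: [-1.1, 0.5, 0.9]
finger_gap: 0.589
grasp_force: 30.0
```

play_rows(
  slide=[
    [0, 0, -1],
    [0, 0, -1],
    [0, 0, -1],
    [0, 0, -1],
    [1, 0.45, -1],
    [1, 0.45, 0],
    [1, 0.45, 0],
    [1, 0.45, 0],
    [1, 0.45, 0],
    [1, 0.45, 0],
    [1, 0.45, 0],
    [1, 0.45, 0],
    [1, 0.45, 0],
    [1, 0.45, 0],
    [1, 0.45, 0],
    [1, 0.45, 0],
    [0, 0, 0],
  ],
  turn=[
    [0, 0, 0],
    [0, 0, -1],
    [0, 0, -1],
    [0, 0, -0.25],
    [0, 0, 0],
    [0, 0, 0],
    [0, 0, 0],
    [0, 0, 0],
    [0, 0, 0],
    [0, 0, 0],
    [0, 0, 0],
    [0, 0, 0],
    [0, 0, 0],
    [0, 0, 0],
    [0, 0, 0],
    [0, 0, 0],
    [0, 0, 0],
  ],
)

```text
t: 38.48
tcp_pos: [0.573, 0.1009, 0.1036]
tool_rot: [-0.001, 0.702, 0.712, -0.001]
ft_force: [-0.2, 0.3, -0.2]
finger_gap: 0.593
grasp_force: 30.0
```

```bash
python3 -c "
from h import *
go([.575,.098,.0385],1.583)"
```

```text
t 38.48 q [-0.29  0.26  0.09  1.77 -0.03  1.11 -0.18] p [0.573  0.1009 0.1036] yaw 1.586 z [-0.003  0.001 -1.   ] F [-0.2  0.3 -0.2]
tool d/20mm [-0.15  0.11  3.26]
turn units z 0.02
tilt fix units [-0.02 -0.01  0.  ]
```

play_rows(
  slide=[
    [-0.15, 0.1, 1],
    [0, 0, 1],
    [0, 0, 0.8],
    [0, 0, 0.3],
    [0, 0, 0.15],
    [0, 0, 0],
  ],
  turn=[
    [0, 0, 0],
    [0, 0, 0],
    [0, 0, 0],
    [0, 0, 0],
    [0, 0, 0],
    [0, 0, 0],
  ],
)

```text
t: 39.22
tcp_pos: [0.5748, 0.0953, 0.0392]
tool_rot: [-0.001, 0.703, 0.711, -0.0]
ft_force: [0.4, -0.2, -1.2]
finger_gap: 0.592
grasp_force: 30.0
```

play_rows(
  slide=[
    [0, 0, 0],
    [0, 0, 0],
    [0, 0, -1],
    [0, 0, -1],
    [0, -1, -0.3],
    [0, -1, 0],
    [0, -0.5, 0],
    [0, 0, 0],
    [0, 0, 0],
    [0, 0, 0],
    [0, 0, 0],
    [0, 0, 0],
    [0, 0, 0],
    [0, 0, 0],
    [0, 0, 0],
    [0, 0, 0],
    [0, 0, 0],
    [0, 0, 0],
    [0, 0, 0],
    [0, 0, 0],
  ],
  turn=[
    [0, 0, 0],
    [0, 0, 0],
    [0, 0, 0],
    [0, 0, 0],
    [0, 0, 0],
    [0, 0, 0],
    [0, 0, 0],
    [0, 0, 1],
    [0, 0, 1],
    [0, 0, 1],
    [0, 0, 1],
    [0, 0, 1],
    [0, 0, 1],
    [0, 0, 1],
    [0, 0, 1],
    [0, 0, 1],
    [0, 0, 1],
    [0, 0, 1],
    [0, 0, 1],
    [0, 0, 1],
  ],
  jaw=0.4,
)

```text
t: 41.72
tcp_pos: [0.525, 0.0948, 0.085]
tool_rot: [-0.0, 1.0, 0.009, -0.001]
ft_force: [0.2, -0.2, 0.3]
finger_gap: 0.698
grasp_force: 0.0
```

```bash
python3 -c "
from h import *
go([.524,.098,.040],.012)"
```

```text
t 41.73 q [-0.44  0.19  0.23  1.91 -0.05  1.05 -1.74] p [0.525  0.0948 0.085 ] yaw 0.018 z [-0.002  0.    -1.   ] F [ 0.2 -0.2  0.3]
tool d/20mm [-0.04 -0.16  2.25]
turn units z 0.05
tilt fix units [-0.    0.02  0.  ]
```

play_rows(
  slide=[
    [0, 0, 1],
    [0, 0, 0.9],
    [0, 0, 0.35],
    [0, 0, 0],
    [0.4, 0, 0],
    [0.4, 0, 0],
    [0.4, 0, 0],
    [0.3, 0, 0],
    [0.2, 0, 0],
    [0.1, 0, 0],
    [0, 0, 0],
  ],
  turn=[
    [0, 0, 0.05],
    [0, 0, 0],
    [0, 0, 0],
    [0, 0, 0],
    [0, 0, 0],
    [0, 0, 0],
    [0, 0, 0],
    [0, 0, 0],
    [0, 0, 0],
    [0, 0, 0],
    [0, 0, 0],
  ],
)

```text
t: 43.1
tcp_pos: [0.5605, 0.0953, 0.0398]
tool_rot: [-0.0, 1.0, 0.008, -0.001]
ft_force: [-0.3, 0.3, 0.7]
finger_gap: 0.703
grasp_force: 0.0
```

play_rows(
  slide=[
    [0.1, 0, 0],
    [0.1, 0, 0],
    [0, 0, 0],
  ],
  turn=[
    [0, 0, 0],
    [0, 0, 0],
    [0, 0, 0],
  ],
)

```text
t: 43.48
tcp_pos: [0.5647, 0.0954, 0.0399]
tool_rot: [-0.0, 1.0, 0.008, -0.001]
ft_force: [0.5, -0.1, -0.1]
finger_gap: 0.701
grasp_force: 0.0
```

play_rows(
  slide=[
    [0.1, 0, 0],
    [0, 0, 0],
  ],
  turn=[
    [0, 0, 0],
    [0, 0, 0],
  ],
)

```text
t: 43.72
tcp_pos: [0.5661, 0.0955, 0.0397]
tool_rot: [-0.0, 1.0, 0.008, -0.002]
ft_force: [-2.4, 0.0, 1.1]
finger_gap: 0.702
grasp_force: 0.8
```

play_rows(
  slide=[
    [0.1, 0, 0],
    [0.03, 0, 0],
    [0, 0, 0],
  ],
  turn=[
    [0, 0, 0],
    [0, 0, 0],
    [0, 0, 0],
  ],
)

```text
t: 44.1
tcp_pos: [0.5663, 0.0956, 0.0395]
tool_rot: [-0.0, 1.0, 0.008, -0.004]
ft_force: [-8.3, 1.1, 6.5]
finger_gap: 0.702
grasp_force: 4.0
```

play_rows(
  slide=[
    [-1, 0, 0],
    [0, 0, -1],
    [0.6, 1, -1],
    [1, 1, 0],
    [1, 1, 0],
    [0, 1, 0],
    [0, 0, 0],
    [0, 0, 0],
    [0, 0, 0],
    [0, 0, 0],
    [0, 0, 0],
    [0, 0, 0],
    [0, 0, 0],
    [0, 0, 0],
    [0, 0, 0],
    [0, 0, 0],
    [0, 0, 0],
    [0, 0, 0],
    [0, 0, 0],
  ],
  turn=[
    [0, 0, 0],
    [0, 0, 0],
    [0, 0, 0],
    [0, 0, 0],
    [0, 0, 0],
    [0, 0, 0],
    [0, 0, -1],
    [0, 0, -1],
    [0, 0, -1],
    [0, 0, -1],
    [0, 0, -1],
    [0, 0, -1],
    [0, 0, -1],
    [0, 0, -1],
    [0, 0, -1],
    [0, 0, -1],
    [0, 0, -1],
    [0, 0, -1],
    [0, 0, -1],
  ],
  jaw=-0.6,
)

```text
t: 46.48
tcp_pos: [0.6017, 0.0155, 0.0795]
tool_rot: [-0.001, 0.704, 0.71, -0.001]
ft_force: [-1.0, -0.4, 0.3]
finger_gap: 0.198
grasp_force: 0.0
```

```bash
python3 -c "
from h import *
go([.597,.016,.040],1.583)"
```

```text
t 46.48 q [-0.11  0.33  0.05  1.74 -0.02  1.08 -0.05] p [0.6017 0.0155 0.0795] yaw 1.58 z [-0.003  0.    -1.   ] F [-1.  -0.4  0.3]
tool d/20mm [ 0.03 -0.23  1.98]
turn units z -0.02
tilt fix units [-0.02 -0.   -0.  ]
```

play_rows(
  slide=[
    [0, -0.2, 1],
    [0, 0, 0.8],
    [0, 0, 0.2],
    [0.4, 0, 0],
    [0.4, 0, 0],
    [0.4, 0, 0],
    [0.3, 0, 0],
    [0.2, 0, 0],
    [0.1, 0, 0],
    [0, 0, 0],
  ],
  turn=[
    [0, 0, 0],
    [0, 0, 0],
    [0, 0, 0],
    [0, 0, 0],
    [0, 0, 0],
    [0, 0, 0],
    [0, 0, 0],
    [0, 0, 0],
    [0, 0, 0],
    [0, 0, 0],
  ],
)

```text
t: 47.72
tcp_pos: [0.5981, 0.0521, 0.0397]
tool_rot: [-0.001, 0.705, 0.709, -0.001]
ft_force: [-0.2, 0.5, 0.6]
finger_gap: 0.2
grasp_force: 0.0
```

play_rows(
  slide=[
    [0.1, 0, 0],
    [0.1, 0, 0],
    [0, 0, 0],
  ],
  turn=[
    [0, 0, 0],
    [0, 0, 0],
    [0, 0, 0],
  ],
)

```text
t: 48.1
tcp_pos: [0.5982, 0.0551, 0.0397]
tool_rot: [-0.001, 0.705, 0.709, -0.001]
ft_force: [-0.3, -1.5, -0.6]
finger_gap: 0.203
grasp_force: 1.3
```

play_rows(
  slide=[
    [0.1, 0, 0],
    [0, 0, 0],
  ],
  turn=[
    [0, 0, 0],
    [0, 0, 0],
  ],
)

```text
t: 48.35
tcp_pos: [0.5983, 0.0552, 0.0397]
tool_rot: [0.0, 0.706, 0.708, -0.002]
ft_force: [0.5, -7.1, 0.5]
finger_gap: 0.201
grasp_force: 3.0
```

Seated. I'll withdraw the arm and check.

play_rows(
  slide=[
    [-1, 0, 0],
    [-0.5, 0, -1],
    [-1, -0.5, -1],
    [-1, -0.5, -1],
    [-1, -0.5, -1],
    [-1, -0.5, 0],
    [-1, -0.5, 0],
    [-1, -0.5, 0],
    [-1, -0.5, 0],
    [-1, -0.5, 0],
    [-1, -0.5, 0],
    [-1, -0.5, 0],
    [-1, -0.5, 0],
    [0, 0, 0],
  ],
  turn=[
    [0, 0, 0],
    [0, 0, 0],
    [0, 0, 0],
    [0, 0, 0],
    [0, 0, 0],
    [0, 0, 0],
    [0, 0, 0],
    [0, 0, 0],
    [0, 0, 0],
    [0, 0, 0],
    [0, 0, 0],
    [0, 0, 0],
    [0, 0, 0],
    [0, 0, 0],
  ],
)

```text
t: 50.1
tcp_pos: [0.4881, -0.1946, 0.1194]
tool_rot: [-0.001, 0.707, 0.708, -0.001]
ft_force: [0.6, 0.2, 0.2]
finger_gap: 0.197
grasp_force: 0.0
```

Run:
```python
from cell import bot,eyes
from h import *
s=eyes.snapshot("top")["pixels"][205:275,210:310,::-1];c=eyes.snapshot("scene")["pixels"][190:260,235:335,::-1]
cv2.imwrite("pics/a5.png",cv2.resize(np.hstack([s,c]),None,fx=4,fy=8,interpolation=cv2.INTER_CUBIC))
```

```text
(no output)
```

View pics/a5.png

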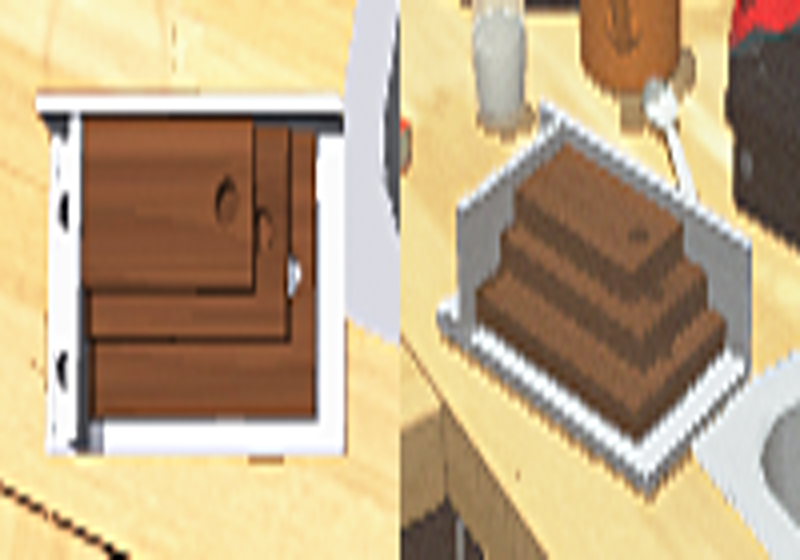

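Both views show all three boards stacked flat, square and snug in the corner, with the stand where it was (its corner is at the same crop pixels as before).

```bash
python3 -c "
from cell import sign_off
print(sign_off())"
```

```text
the job is handed in; nothing more can be done
None
```

I stacked the three boards largest to smallest, each squared against both fences with the stand unmoved, and handed the job in at about 50 s; the last pictures show them flat and snug.

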